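# Press the sample cell, then hold the lid open

## Task

Press the sample cell home in the steel cell press: swing the red-knobbed toggle clamp over centre until it is fully down on the closed lid, then swing it all the way back, and only then lift the white lid by its blue bar to 50 degrees open (do not throw it past that) so that the cell can be inspected. The lid falls shut by itself, so finish the program while still holding it in the gripper, still, at 50 degrees, and never let it drop; leave the other things on the bench where they stand.

Things in the scene. Friction and masses are not known exactly. Their poses are not given: they have to be found in the camera images.
- press: Cell press, fixed to the bench: stainless open-topped chamber 210 (x) x 240 (y) x 100 mm high, black panel with small orange display on its front (-x) face. Origin: centre of its underside; z up, x from the panel to the lid's hinge, y towards the side with the clamp post. A white sample cell sits inside.
- lid (a joint): Angle of the white lid: 0 shut (flat), grows as the front edge rises; 50 degrees = 0.873 rad; stop at 1.45. Plate 216 x 250 x 8 mm, 0.35 to 0.7 kg, on an almost free hinge along the press's y at its far (+x) top edge: it falls shut from any angle. The clamp does not physically block it, but it must stay shut until the clamp is fully back.
- lid_hinge (a point): Point on the lid's hinge axis, middle of its length: x 105, y 0, z 100.5 mm in the press frame. The axis is the press's y.
- lid_bar (a point): Middle of the blue bar handle: round, 12 mm thick, 90 mm long along the press's y, a post at each end; 42 mm above the lid's top, at x -80, y 0, z 150.5 mm in the press frame when shut (185 mm before and 50 above the hinge axis). Axes turn with the lid. Pinched from above, fingers closing along the press's x, it turns in the fingers: the gripper may point down throughout.
- clamp (a joint): Angle of the toggle clamp's arm: 0 = fully down, its rubber foot on the lid; 2.0 rad = all the way back (stop). It starts back. Its weight (0.25 kg) carries it over: past upright (1.22 rad) it falls to the nearer end and stays there, with 1 to 2 N at the knob. A gripper that keeps its hold may leave it a little short of the end: let go, it seats itself.
- clamp_pivot (a point): Point on the clamp's pivot axis, which runs along the press's x: x 10, y 155, z 135 mm in the press frame, on a dark steel post 50 x 35 mm, 115 high with two cheeks up to 152. At 0 the arm points to the press's -y and 20 degrees up; it swings up and over to +y, away from the lid.
- clamp_knob (a point): Centre of the clamp's red grip: a cylinder 26 mm in diameter, 32 mm long along the press's x, at the free end of the 12 mm thick steel arm, 110 mm from the pivot. It can be pinched over its ends from above (fingers closing along the press's x) and turns between the fingers, or be pushed.
- wash_bottle: Bystander, loose: white wash bottle, 68 mm across, 170 tall (mm). Origin at the middle of its underside.
- sample_jar: Bystander, loose: green glass jar with white cap, 56 mm across, 75 tall (mm). Origin at the middle of its underside.
- amber_bottle: Bystander, loose: amber bottle with black cap, 54 mm across, 110 tall (mm). Origin at the middle of its underside.
- wipes_box: Bystander, loose: green box of wipes, 120 x 120 x 85 tall (mm). Origin at the middle of its underside.
- cup: Bystander, loose: clear open cup, 68 mm across, 70 tall (mm). Origin at the middle of its underside.
- scoop: Bystander, loose: sample spoon lying on the bench, about 200 mm long along its x.

How it is judged:
On the way, in this order (a step that is already met when the one before it is completed fails the run):
1. the clamp is fully down on the closed lid (value of joint clamp below 0.1 rad and value of joint lid below 0.06 rad), for 0.2 s.
2. the clamp is all the way back, the lid still shut (value of joint clamp above 1.8 rad and value of joint lid below 0.1 rad), for 0.2 s.
3. the lid stands at 50 degrees, held by the gripper (value of joint lid between 0.77 and 0.977 rad and contact force between lid and the fingers above 0.5 N), for 0.3 s.
At the end, for the whole second after the job is handed in: The fingers hold the lid (more than 0.5 N) still at 50 degrees, give or take 6, through the last second, with the clamp all the way back (above 1.8 rad) and the bystanders where they were (within 30 mm) (all of step 3 and velocity of joint lid between -0.15 and 0.15 rad/s and value of joint clamp above 1.8 rad); the arm keeps its last pose, push and grip.
It fails at once if the lid is lifted while the clamp is not back (value of joint lid above 0.15 rad and value of joint clamp below 1.5 rad).
It fails at once if the lid is thrown open past 65 degrees (value of joint lid above 1.135 rad).
It fails at once if the lid drops (velocity of joint lid below -2 rad/s).
It fails at once if a bystander is moved more than 30 mm (distance of any of wash_bottle, sample_jar, amber_bottle, wipes_box, cup, scoop from where it was at the start of the episode above 0.03 m).
It also fails if it takes over 56 s, if anything falls off the work surface, if the arm or the gripper's body presses on something with over 40 N, if the wrist force passes 120 N, or if a joint passes its speed limit or range.

## Robot

A 6-joint arm with a two-finger parallel gripper is mounted at the origin on the work surface. World frame = base frame: x ahead of the robot, y to its left, z up, the work surface at z = 0. Lengths are in m, angles in rad, forces in N, time in s.
With the tool pointing down it reaches from about 0.375 to 0.9 m from the base axis. Payload 3.1 kg.
Tool frame: the origin (TCP) lies between the finger pads; the fingertips stand 17 mm ahead of it and the grasp point (between the pads) lies 2 mm behind it; z points along the fingers, y is the line along which they close (so a half turn about z gives the same grasp; the last joint's range is limited). The gripper opens to 85 mm and grips with 20 to 120 N. Pads are 22 mm wide; open, the fingers measure 114 mm over their backs; the gripper's body (76 mm by 85 mm) begins 54 mm behind the grasp point. The pads swing forward as they close: fully open they stand 13 mm farther back than shut.
Start: joints at [-1.524, 0.527, 1.433, -0, 1.181, -0.178], TCP at [0.139, -0.609, 0.215] pointing down, gripper open.
Joint ranges: [-3.08, 3.08], [-0.75, 2.2], [0.22, 2.44], [-1.43, 4.57], [0, 2.65], [-2.85, 2.85]. Speed limits (rad/s): [2.79, 2.79, 3.14, 3.14, 3.14, 3.14].

## Interface

Orientations are given as a unit quaternion [x, y, z, w].
In Python, from station import sense, vision, order gives the robot as it stands.
- The arm moves only by the shell command python3 -m crank 'ROWS' [OPENING] [FORCE]. ROWS is JSON, a list of rows, each an object with "dp": the shift along the world's x, y, z in units of 30 mm (1.0 is 30 mm), a list of three; "angular": the turn, a rotation vector about the world's x, y, z in degrees, a list of three. In form: [{"dp": [dx, dy, dz], "angular": [ax, ay, az]}, ...]. A call has 1 to 20 rows; each row shifts and turns the commanded pose from where the row before left it; what a row does not reach is not made up. A row lasts 1/10 s, in which the tool goes at most 50 mm and 8.59 degrees, less where a joint would pass 70% of its speed; a pose out of reach is approached as far as the arm can. A call is refused whole if a number of a shift passes 1 or a number of a turn 8.59, either way. A call with a gripper value outside its range is refused whole. OPENING is the closure, from 0 (fully open) to 1 (shut), set as the call begins (- or left out, the last holds). The fingers move at their own pace and stop on an object; FORCE is the grip in N (left out, the last holds). Time passes only in rows, so rows that do not move let the fingers close. It gives the time, the measured TCP pose, the force, the opening and the grip force at its end, in the units of the state.
- sense(): the state, without advancing time (a new reading comes with each control period).
- vision.snapshot(name): name is "scene" or "side" or "wrist"; returns a dict with "image" (384x512x3 uint8, blue, green, red), "range_z" (384x512 float32, m along the optical axis (not along the pixel's ray), 0 where there is no reading), "mtx" (3x3 intrinsics, pixels), "pose" (4x4, takes a point from camera to world coordinates); the wrist camera has in their place "mount" (4x4, takes a point from camera to tool coordinates, whose origin is the TCP and whose axes are the flange's). Camera axes: x right, y down, z forward; pixel columns grow to the right and rows downward; lengths in m; the calibration is good to about 2 mm. The wrist camera is an equidistant fisheye: a pixel r from the principal point sees the ray r / f radians off the axis. A picture is of the moment at which its call begins: read the wrist's pose just before it.
- order.sign_off(): hands the job in; it is judged then, once.
The state is a dict: "t": time; "q": joint angles; "qd": joint speeds; "tau": joint torques, N m; "tcp_pos": TCP position; "tool_rot": TCP orientation; "force": force on the tool from outside, world axes, zero at the start; "ft_torque": the same for the moment, N m; "finger_gap": opening from 0.0 (shut) to 1.0 (fully open); "gripper_force": force on a finger pad.
Only numpy, scipy, OpenCV 4.12 (cv2) and the standard library are available. Lean on these libraries where they do the work, as an engineer would, in place of code of your own. Each camera call takes 0.05 s, during which the arm holds its last target. There are 200 camera calls.

## Working session

There is one attempt and no reset: what is moved stays moved. The work goes in short steps, Python scripts to look and compute and a shell command to move; the robot and the scene stay as the last step left them, time stands still between calls to the robot, and variables do not carry over. Pictures are saved under pics/ and viewed, at most 10 in all, crops included, and the job is handed in when it is done.

```bash
mkdir -p pics; ls; python3 - <<'E'
from station import sense, vision
import cv2, numpy as np
s=sense(); print(s)
for n in ("scene","side"):
    d=vision.snapshot(n); cv2.imwrite(f"pics/{n}1.png",d["image"]); np.savez(f"{n}.npz",**d)
    print(n,d["mtx"],d["pose"])
E
```

```text
pics
{'t': 0.0, 'q': array([-1.52452907e+00,  5.28423453e-01,  1.43392216e+00, -5.06596945e-06,
        1.18140235e+00, -1.78477243e-01]), 'qd': array([-0.00158872, -0.0004156 ,  0.00135628,  0.00168488, -0.00066435,
        0.00114636]), 'tau': array([ 2.96210537e-04, -4.42349946e+01, -1.78027225e+01, -1.95611792e-04,
        8.42149981e-03, -5.75095044e-06]), 'tcp_pos': array([ 0.13929121, -0.60850064,  0.21415359]), 'tool_rot': array([ 9.93692195e-01,  1.12136795e-01,  6.88494654e-05, -1.07545857e-03]), 'force': array([-0.44113733, -0.49929457, -0.47548156]), 'ft_torque': array([-0.03928097,  0.01465028, -0.02365854]), 'gripper_force': 0.0, 'finger_gap': 1.002123226769808}
scene [[354.4888166    0.         254.35117057]
 [  0.         354.4888166  193.31735644]
 [  0.           0.           1.        ]] [[-0.78316976  0.52076861 -0.33977224  0.88623894]
 [ 0.62158032  0.64088636 -0.45044709  0.53808157]
 [-0.01682331 -0.56397228 -0.82562234  1.05404813]
 [ 0.          0.          0.          1.        ]]
side [[490.76639268   0.         258.03753176]
 [  0.         490.76639268 178.18475938]
 [  0.           0.           1.        ]] [[-0.99973697 -0.00944354  0.02089995  0.44953325]
 [-0.0212992   0.72024016 -0.69339776  0.99233165]
 [-0.00850485 -0.69366053 -0.72025186  1.12955246]
 [ 0.          0.          0.          1.        ]]
```

View pics/scene1.png

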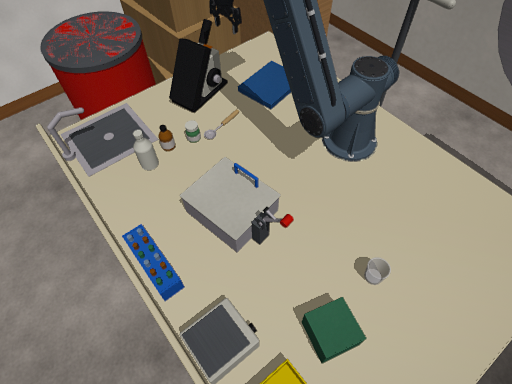

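View pics/side1.png

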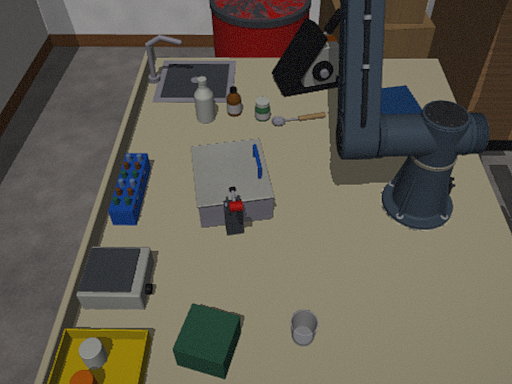

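The scene view shows the press lid around (230,195), blue bar around (246,175) and red knob at (287,220). In the side view the bar is at (257,161) and the knob at (236,206). The clamp is back, and the bystanders stand clear of the press.

```bash
cat > h.py <<'E'
import cv2, numpy as np
def world(d,m):
    v,u=np.nonzero(m&(d["range_z"]>0)); z=d["range_z"][v,u]
    p=np.c_[u,v,np.ones_like(u)]@np.linalg.inv(d["mtx"]).T*z[:,None]
    return p@d["pose"][:3,:3].T+d["pose"][:3,3]
def roi(d,x0,y0,x1,y1):
    m=np.zeros(d["range_z"].shape,bool); m[y0:y1,x0:x1]=1; return m
def masks(d):
    h=cv2.cvtColor(d["image"],cv2.COLOR_BGR2HSV); H,S,V=cv2.split(h)
    return (H>100)&(H<125)&(S>130)&(V>60),((H<6)|(H>174))&(S>150)&(V>70),(S<40)
E
python3 - <<'E'
from h import *
R={"scene":[(225,155,265,195),(275,205,300,235),(180,150,285,250)],"side":[(245,140,268,182),(225,195,250,215),(188,135,278,225)]}
for n in R:
    d=np.load(n+".npz"); b,r,w=masks(d)
    p=world(d,b&roi(d,*R[n][0])); p=p[(p[:,2]>.13)&(p[:,2]<.17)]
    q=world(d,r&roi(d,*R[n][1]))
    top=p[p[:,2]>np.percentile(p[:,2],40)]
    e=cv2.fitLine(top[:,:2].astype(np.float32),cv2.DIST_HUBER,0,.01,.01).ravel()
    t=(top[:,:2]-e[2:])@e[:2]; mid=e[2:]+e[:2]*(t.max()+t.min())/2
    print(n,"bar",len(p),mid,"len",np.ptp(t),"dir deg",np.degrees(np.arctan2(e[1],e[0])),"z",np.percentile(p[:,2],[5,50,95]))
    print(" knob",len(q),np.median(q,0),q.min(0),q.max(0))
    l=world(d,w&roi(d,*R[n][2])); l=l[abs(l[:,2]-.1085)<.006]
    rr=cv2.minAreaRect(l[:,:2].astype(np.float32)); print(" lid",len(l),np.median(l[:,2]),rr,cv2.boxPoints(rr).tolist())
E
```

```text
scene bar 100 [ 0.48570277 -0.0375479 ] len 0.09839119549822727 dir deg -79.008316 z [0.13576076 0.15475571 0.15802514]
 knob 108 [0.53266161 0.20799735 0.22322487] [0.51210173 0.19496497 0.20786022] [0.54700577 0.21976845 0.23009937]
 lid 4182 0.10821131201842638 ((0.558767557144165, -0.0044776201248168945), (0.21753033995628357, 0.29327213764190674), 11.524828910827637) [[0.42289847135543823, 0.11747153103351593], [0.4814921021461487, -0.1698877066373825], [0.6946366429328918, -0.12642677128314972], [0.6360430121421814, 0.16093246638774872]]
side bar 100 [ 0.4837387  -0.03578136] len 0.10048366673260417 dir deg -79.21163 z [0.13473428 0.15510281 0.15934368]
 knob 127 [0.52777343 0.21368303 0.22298835] [0.51284435 0.12881174 0.13959903] [0.55411673 0.22179639 0.23150794]
 lid 4155 0.10855628743532075 ((0.5580266714096069, -0.007415503263473511), (0.21614180505275726, 0.2871131896972656), 10.618517875671387) [[0.42535337805747986, 0.11376868188381195], [0.478259414434433, -0.16842792928218842], [0.6906999349594116, -0.12859968841075897], [0.6377938985824585, 0.1535969227552414]]
```

```bash
python3 -m crank '[{"dp":[0.86,0.97,1],"angular":[0,0,6.3]},{"dp":[0.86,0.97,1],"angular":[0,0,6.3]},{"dp":[0.86,0.97,1],"angular":[0,0,6.3]},{"dp":[0.86,0.97,1],"angular":[0,0,6.3]},{"dp":[0.86,0.97,0],"angular":[0,0,6.3]},{"dp":[0.86,0.97,0],"angular":[0,0,6.3]},{"dp":[0.86,0.97,0],"angular":[0,0,6.3]},{"dp":[0.86,0.97,0],"angular":[0,0,6.3]},{"dp":[0.86,0.97,0],"angular":[0,0,6.3]},{"dp":[0.86,0.97,0],"angular":[0,0,6.3]},{"dp":[0.86,0.97,0],"angular":[0,0,6.3]},{"dp":[0.86,0.97,0],"angular":[0,0,6.3]},{"dp":[0.86,0.97,0],"angular":[0,0,6.3]},{"dp":[0.86,0.97,0],"angular":[0,0,6.3]}]' 0
python3 -m crank '[{"dp":[0.07,0.97,0],"angular":[0,0,0]},{"dp":[0.07,0.97,0],"angular":[0,0,0]},{"dp":[0.07,0.97,0],"angular":[0,0,0]},{"dp":[0.07,0.97,0],"angular":[0,0,0]},{"dp":[0.07,0.97,0],"angular":[0,0,0]},{"dp":[0.07,0.97,0],"angular":[0,0,0]},{"dp":[0.07,0.97,0],"angular":[0,0,0]},{"dp":[0.07,0.97,0],"angular":[0,0,0]},{"dp":[0.07,0.97,0],"angular":[0,0,0]},{"dp":[0.07,0.97,0],"angular":[0,0,0]},{"dp":[0.07,0.97,0],"angular":[0,0,0]},{"dp":[0.07,0.97,0],"angular":[0,0,0]},{"dp":[0.07,0.97,0],"angular":[0,0,0]},{"dp":[0.07,0.97,0],"angular":[0,0,0]},{"dp":[0,0,0],"angular":[0,0,0]},{"dp":[0,0,0],"angular":[0,0,0]}]'
python3 - <<'E'
from station import sense, vision
from h import *
from scipy.spatial.transform import Rotation as Ro
s=sense(); d=vision.snapshot("wrist"); cv2.imwrite("pics/w1.png",d["image"])
R=Ro.from_quat(s["tool_rot"]).as_matrix(); print(s["t"],s["tcp_pos"],R[:,1:].T,s["q"])
b,r,w=masks(d); v,u=np.nonzero(r&(d["range_z"]>0)); z=d["range_z"][v,u]
K=d["mtx"]; x=(u-K[0,2])/K[0,0]; y=(v-K[1,2])/K[1,1]; th=np.hypot(x,y); k=np.tan(th)/np.maximum(th,1e-9)
p=np.c_[x*k,y*k,np.ones_like(x)]*z[:,None]; p=p@d["mount"][:3,:3].T+d["mount"][:3,3]; p=p@R.T+s["tcp_pos"]
p=p[(p[:,2]>.19)&(p[:,2]<.25)]
c=np.cos(np.radians(10.9));q=np.sin(np.radians(10.9)); px=p[:,:2]@[c,q]; py=p[:,:2]@[-q,c]
print(len(p),np.percentile(p,[2,50,98],axis=0)); mx=np.percentile(px,[1,99]).mean(); my=np.percentile(py,[1,99]).mean()
print(np.ptp(px),np.ptp(py),"centre",mx*c-my*q,mx*q+my*c)
E
```

```text
t: 1.5
tcp_pos: [0.5011, -0.2003, 0.3347]
tool_rot: [0.634, 0.774, -0.0, -0.0]
force: [0.3, -0.3, -0.9]
finger_gap: 1.001
gripper_force: 0.0
t: 3.1
tcp_pos: [0.5294, 0.2058, 0.3345]
tool_rot: [0.635, 0.773, -0.001, -0.0]
force: [-0.6, -0.4, -0.4]
finger_gap: 1.001
gripper_force: 0.0
3.1 [0.52944186 0.20581103 0.33451902] [[ 9.81069357e-01  1.93651518e-01 -1.41635775e-03]
 [-1.28279529e-03 -8.15097989e-04 -9.99998845e-01]] [ 1.74405866e-01  3.33708652e-01  1.41698170e+00 -5.89503701e-04
  1.39230710e+00 -2.03724147e-02]
823 [[0.51440143 0.19379745 0.2150791 ]
 [0.5295185  0.20749186 0.2243403 ]
 [0.54403897 0.21798255 0.22686007]]
0.03052191523660608 0.024359218547420125 centre 0.529761624633436 0.20516422487340033
```

View pics/w1.png

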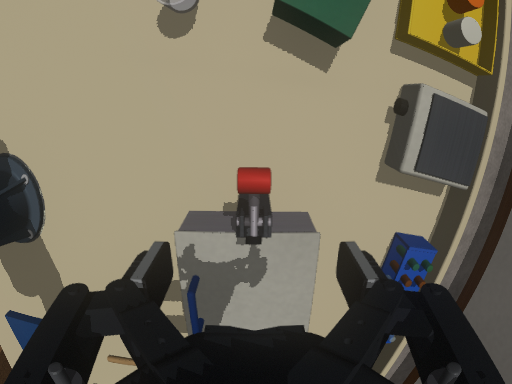

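The wrist view shows the red knob (254,180) centred between the open fingers, with the press edges aligned to the tool. I'll descend and pinch.

```bash
python3 -m crank '[{"dp":[0,0,-0.8],"angular":[0,0,0]},{"dp":[0,0,-0.8],"angular":[0,0,0]},{"dp":[0,0,-0.8],"angular":[0,0,0]},{"dp":[0,0,-0.8],"angular":[0,0,0]},{"dp":[0,0,-0.65],"angular":[0,0,0]},{"dp":[0,0.03,-0.4],"angular":[0,0,0]},{"dp":[0,0,0],"angular":[0,0,0]},{"dp":[0,0,0],"angular":[0,0,0]}]' 0
python3 -m crank '[{"dp":[0,0,0],"angular":[0,0,0]},{"dp":[0,0,0],"angular":[0,0,0]},{"dp":[0,0,0],"angular":[0,0,0]},{"dp":[0,0,0],"angular":[0,0,0]},{"dp":[0,0,0],"angular":[0,0,0]},{"dp":[0,0,0],"angular":[0,0,0]},{"dp":[0,0,0],"angular":[0,0,0]},{"dp":[0,0,0],"angular":[0,0,0]}]' 1 30
python3 - <<'E'
import numpy as np
c,s=np.cos(np.radians(11)),np.sin(np.radians(11))
a=np.radians(np.linspace(134.6,20,17)); y=-.11*np.cos(a); z=.11*np.sin(a)
dy,dz=np.diff(y),np.diff(z)
print(np.c_[-s*dy,c*dy,dz].round(5)/.03)
E
```

```text
t: 3.95
tcp_pos: [0.5305, 0.206, 0.2081]
tool_rot: [0.636, 0.772, 0.0, 0.0]
force: [0.1, 0.8, 0.8]
finger_gap: 1.0
gripper_force: 0.0
t: 4.75
tcp_pos: [0.5288, 0.2063, 0.2085]
tool_rot: [0.635, 0.772, -0.001, -0.001]
force: [-3.5, -1.0, 6.1]
finger_gap: 0.329
gripper_force: 29.2
[[ 0.066      -0.33933333  0.30066667]
 [ 0.07266667 -0.37333333  0.25533333]
 [ 0.078      -0.40166667  0.20566667]
 [ 0.08233333 -0.42366667  0.153     ]
 [ 0.08533333 -0.43933333  0.098     ]
 [ 0.087      -0.44766667  0.04166667]
 [ 0.08733333 -0.44933333 -0.01566667]
 [ 0.08633333 -0.444      -0.07266667]
 [ 0.084      -0.43166667 -0.12833333]
 [ 0.08033333 -0.41266667 -0.18233333]
 [ 0.07533333 -0.387      -0.23333333]
 [ 0.069      -0.35533333 -0.28066667]
 [ 0.062      -0.31833333 -0.32366667]
 [ 0.05366667 -0.27633333 -0.36133333]
 [ 0.04466667 -0.23       -0.39366667]
 [ 0.035      -0.18       -0.41966667]]
```

```bash
python3 -m crank '[{"dp":[0.07,-0.34,0.3],"angular":[0,0,0]},{"dp":[0.07,-0.37,0.26],"angular":[0,0,0]},{"dp":[0.08,-0.4,0.2],"angular":[0,0,0]},{"dp":[0.08,-0.42,0.15],"angular":[0,0,0]},{"dp":[0.085,-0.44,0.1],"angular":[0,0,0]},{"dp":[0.087,-0.45,0.04],"angular":[0,0,0]},{"dp":[0.087,-0.45,-0.015],"angular":[0,0,0]},{"dp":[0.086,-0.44,-0.07],"angular":[0,0,0]}]'
python3 -m crank '[{"dp":[0.084,-0.43,-0.13],"angular":[0,0,0]},{"dp":[0.08,-0.41,-0.18],"angular":[0,0,0]},{"dp":[0.075,-0.39,-0.23],"angular":[0,0,0]},{"dp":[0.07,-0.355,-0.28],"angular":[0,0,0]},{"dp":[0.062,-0.32,-0.32],"angular":[0,0,0]},{"dp":[0.054,-0.28,-0.36],"angular":[0,0,0]},{"dp":[0.045,-0.23,-0.39],"angular":[0,0,0]},{"dp":[0.035,-0.18,-0.42],"angular":[0,0,0]},{"dp":[0,0,0],"angular":[0,0,0]},{"dp":[0,0,0],"angular":[0,0,0]}]'
python3 - <<'E'
from station import vision
from h import *
d=vision.snapshot("side"); cv2.imwrite("pics/side2.png",cv2.resize(d["image"][100:300,120:400],None,fx=2,fy=2))
E
```

```text
t: 5.55
tcp_pos: [0.5495, 0.1058, 0.2364]
tool_rot: [0.636, 0.772, -0.0, -0.0]
force: [0.4, 0.9, 0.5]
finger_gap: -0.003
gripper_force: 0.0
t: 6.55
tcp_pos: [0.5642, 0.0294, 0.1667]
tool_rot: [0.636, 0.772, -0.0, -0.001]
force: [0.6, -1.0, -0.3]
finger_gap: 0.001
gripper_force: 0.0
```

View pics/side2.png

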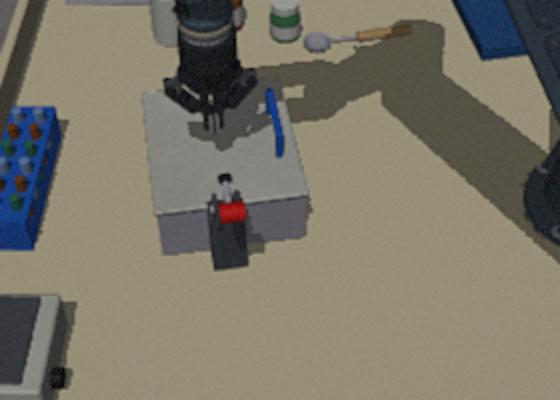

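The side view shows the knob (231,212 in the crop) still back against its stop. The grip slipped off, and the closed fingers are over the shut lid. I'll go back, grip deeper and harder, and lift in smaller stages.

```bash
python3 -m crank '[{"dp":[0,0,1],"angular":[0,0,0]},{"dp":[0,0,1],"angular":[0,0,0]},{"dp":[0,0,1],"angular":[0,0,0]},{"dp":[0,0,1],"angular":[0,0,0]},{"dp":[-0.17,0.86,0.2],"angular":[0,0,0]},{"dp":[-0.17,0.86,0],"angular":[0,0,0]},{"dp":[-0.17,0.86,0],"angular":[0,0,0]},{"dp":[-0.17,0.86,0],"angular":[0,0,0]},{"dp":[-0.17,0.86,0],"angular":[0,0,0]},{"dp":[-0.17,0.86,0],"angular":[0,0,0]},{"dp":[-0.14,0.76,0],"angular":[0,0,0]},{"dp":[0,0,-0.7],"angular":[0,0,0]},{"dp":[0,0,-0.7],"angular":[0,0,0]},{"dp":[0,0,-0.7],"angular":[0,0,0]},{"dp":[0,0,-0.5],"angular":[0,0,0]},{"dp":[0,0,-0.3],"angular":[0,0,0]},{"dp":[0,0,0],"angular":[0,0,0]},{"dp":[0,0,0],"angular":[0,0,0]}]' 0.3
python3 - <<'E'
from station import vision
from h import *
d=vision.snapshot("wrist"); a=d["image"][100:384,60:460]
d=vision.snapshot("side"); b=d["image"][150:260,170:320]
b=cv2.resize(b,(400,293)); cv2.imwrite("pics/m3.png",np.vstack([a,b]))
E
```

```text
t: 8.4
tcp_pos: [0.5302, 0.2072, 0.2071]
tool_rot: [0.635, 0.772, 0.001, 0.0]
force: [-0.1, 0.1, 0.8]
finger_gap: 0.7
gripper_force: 0.0
```

View pics/m3.png

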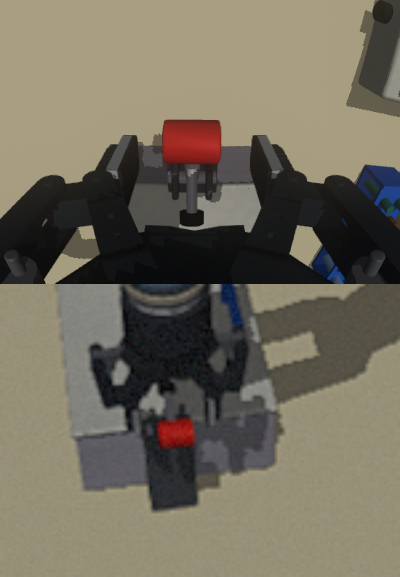

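Wrist view: the knob is at (191,142) in the crop, the pads at (122,160) and (265,160). The knob seems to lie farther toward +y than the pads, so I'll measure that.

```bash
cat >> h.py <<'E'
from scipy.spatial.transform import Rotation as Ro
def wrist(s,d,m):
    R=Ro.from_quat(s["tool_rot"]).as_matrix(); v,u=np.nonzero(m&(d["range_z"]>0)); z=d["range_z"][v,u]
    K=d["mtx"]; x=(u-K[0,2])/K[0,0]; y=(v-K[1,2])/K[1,1]; th=np.hypot(x,y); k=np.tan(th)/np.maximum(th,1e-9)
    p=np.c_[x*k,y*k,np.ones_like(x)]*z[:,None]; t=p@d["mount"][:3,:3].T+d["mount"][:3,3]
    return t, t@R.T+s["tcp_pos"]
E
python3 - <<'E'
from station import sense, vision
from h import *
s=sense(); d=vision.snapshot("wrist"); b,r,w=masks(d); print(d["mount"].round(3))
t,p=wrist(s,d,r&roi(d,200,200,310,280)); pc=[1,25,50,75,99]
print("knob tool",len(t)); print(np.percentile(t,pc,axis=0).round(4)); print(np.percentile(p,pc,axis=0).round(4))
for n,R in (("L",(160,225,200,300)),("R",(310,225,345,300))):
    t,p=wrist(s,d,roi(d,*R)); k=(p[:,2]>.17)&(abs(t[:,1])<.05)&(abs(t[:,1])>.02); print(n,k.sum()); print(np.percentile(t[k],pc,axis=0).round(4))
for n,R in {"side":(215,190,260,240)}.items():
    d=vision.snapshot(n); b,r,w=masks(d); q=world(d,r&roi(d,*R)); print(n); print(np.percentile(q,pc,axis=0).round(4))
E
```

```text
[[ 0.    -0.954 -0.298  0.075]
 [ 1.     0.     0.     0.001]
 [-0.    -0.298  0.954 -0.159]
 [ 0.     0.     0.     1.   ]]
knob tool 2450
[[-0.0108 -0.0166 -0.0196]
 [-0.0028 -0.0091 -0.0182]
 [ 0.0029 -0.0012 -0.0167]
 [ 0.0074  0.0064 -0.0134]
 [ 0.0102  0.0139 -0.0047]]
[[0.5132 0.1952 0.2121]
 [0.5212 0.2041 0.2209]
 [0.5287 0.2097 0.2241]
 [0.5363 0.2141 0.2256]
 [0.5444 0.2188 0.227 ]]
L 2117
[[-0.0107 -0.0421 -0.0848]
 [ 0.0035 -0.0334 -0.0594]
 [ 0.009  -0.0304 -0.0498]
 [ 0.0106 -0.0293 -0.0384]
 [ 0.0163 -0.0238 -0.023 ]]
R 1934
[[-0.0108  0.0247 -0.0847]
 [ 0.0025  0.0304 -0.0587]
 [ 0.0085  0.031  -0.0486]
 [ 0.0105  0.0338 -0.0372]
 [ 0.0164  0.0427 -0.0229]]
side
[[0.5129 0.1057 0.1174]
 [0.5205 0.2062 0.2157]
 [0.5289 0.213  0.2216]
 [0.5373 0.2162 0.225 ]
 [0.5537 0.2218 0.229 ]]
```

```bash
python3 - <<'E'
from station import sense, vision
from h import *
s=sense(); d=vision.snapshot("wrist")
for n,R in (("L",(150,215,205,300)),("R",(305,215,365,300))):
    m=roi(d,*R); t,p=wrist(s,d,m); v,u=np.nonzero(m&(d["range_z"]>0))
    k=(p[:,2]>.15)&(abs(t[:,1])<.06); i=np.argsort(-t[k,2])[:400:40]; print(n,k.sum()); print(np.c_[t[k][i].round(4),u[k][i],v[k][i]])
print(s["tcp_pos"],s["finger_gap"])
E
```

```text
L 2436
[[ 5.50e-03 -2.95e-02 -2.04e-02  1.97e+02  2.39e+02]
 [ 7.90e-03 -2.91e-02 -2.41e-02  1.96e+02  2.38e+02]
 [ 1.00e-04 -2.94e-02 -2.60e-02  1.96e+02  2.53e+02]
 [ 3.90e-03 -2.94e-02 -2.75e-02  1.95e+02  2.48e+02]
 [ 1.02e-02 -2.96e-02 -2.88e-02  1.93e+02  2.38e+02]
 [ 1.03e-02 -3.04e-02 -3.01e-02  1.91e+02  2.39e+02]
 [-1.15e-02 -2.96e-02 -3.10e-02  1.96e+02  2.77e+02]
 [-7.60e-03 -2.90e-02 -3.22e-02  1.96e+02  2.72e+02]
 [ 6.00e-03 -4.09e-02 -3.32e-02  1.70e+02  2.49e+02]
 [ 3.60e-03 -2.92e-02 -3.42e-02  1.93e+02  2.55e+02]]
R 2585
[[ 5.20e-03  3.03e-02 -2.11e-02  3.11e+02  2.40e+02]
 [ 5.10e-03  3.03e-02 -2.42e-02  3.12e+02  2.43e+02]
 [ 1.05e-02  3.26e-02 -2.61e-02  3.18e+02  2.35e+02]
 [ 9.00e-03  3.05e-02 -2.74e-02  3.14e+02  2.39e+02]
 [ 1.01e-02  3.32e-02 -2.86e-02  3.20e+02  2.38e+02]
 [ 6.50e-03  4.21e-02 -2.99e-02  3.37e+02  2.45e+02]
 [-1.03e-02  3.05e-02 -3.09e-02  3.12e+02  2.75e+02]
 [ 9.60e-03  3.21e-02 -3.20e-02  3.19e+02  2.42e+02]
 [ 1.01e-02  3.48e-02 -3.31e-02  3.25e+02  2.42e+02]
 [ 1.02e-02  3.16e-02 -3.42e-02  3.19e+02  2.43e+02]]
[0.53027083 0.20701387 0.20726766] 0.6995727931961625
```

The fingertips really end about 26 mm short of where the TCP figures put them, so the first pinch only caught the knob's top. I'll go 26 mm lower and grip.

```bash
python3 -m crank '[{"dp":[0,0,-0.4],"angular":[0,0,0]},{"dp":[0,0,-0.3],"angular":[0,0,0]},{"dp":[0,0,-0.17],"angular":[0,0,0]},{"dp":[0,0,0],"angular":[0,0,0]}]' 0.3
python3 -m crank '[{"dp":[0,0,0],"angular":[0,0,0]},{"dp":[0,0,0],"angular":[0,0,0]},{"dp":[0,0,0],"angular":[0,0,0]},{"dp":[0,0,0],"angular":[0,0,0]},{"dp":[0,0,0],"angular":[0,0,0]},{"dp":[0,0,0],"angular":[0,0,0]}]' 1 30
python3 -m crank '[{"dp":[0.07,-0.34,0.3],"angular":[0,0,0]},{"dp":[0.07,-0.37,0.26],"angular":[0,0,0]},{"dp":[0.08,-0.4,0.2],"angular":[0,0,0]},{"dp":[0.08,-0.42,0.15],"angular":[0,0,0]},{"dp":[0,0,0],"angular":[0,0,0]}]'
```

```text
t: 9.05
tcp_pos: [0.5287, 0.2067, 0.1786]
tool_rot: [0.636, 0.772, -0.001, -0.001]
force: [-0.5, -0.2, -0.5]
finger_gap: 0.703
gripper_force: 0.0
t: 9.65
tcp_pos: [0.5286, 0.2067, 0.1805]
tool_rot: [0.636, 0.772, -0.001, -0.001]
force: [-4.3, -1.1, 5.9]
finger_gap: 0.366
gripper_force: 32.1
t: 10.15
tcp_pos: [0.5375, 0.1592, 0.2079]
tool_rot: [0.636, 0.772, -0.001, -0.001]
force: [-6.4, 0.7, 1.2]
finger_gap: 0.371
gripper_force: 30.6
```

```bash
python3 -m crank '[{"dp":[0.085,-0.44,0.1],"angular":[0,0,0]},{"dp":[0.087,-0.45,0.04],"angular":[0,0,0]},{"dp":[0.087,-0.45,-0.015],"angular":[0,0,0]},{"dp":[0.086,-0.44,-0.07],"angular":[0,0,0]},{"dp":[0.084,-0.43,-0.13],"angular":[0,0,0]},{"dp":[0.08,-0.41,-0.18],"angular":[0,0,0]},{"dp":[0,0,0],"angular":[0,0,0]}]'
python3 -m crank '[{"dp":[0.075,-0.39,-0.23],"angular":[0,0,0]},{"dp":[0.07,-0.355,-0.28],"angular":[0,0,0]},{"dp":[0.062,-0.32,-0.32],"angular":[0,0,0]},{"dp":[0.054,-0.28,-0.36],"angular":[0,0,0]},{"dp":[0.045,-0.23,-0.39],"angular":[0,0,0]},{"dp":[0.035,-0.18,-0.42],"angular":[0,0,0]},{"dp":[0,0,0],"angular":[0,0,0]},{"dp":[0,0,0],"angular":[0,0,0]}]'
python3 -m crank '[{"dp":[0,0,0],"angular":[0,0,0]},{"dp":[0,0,0],"angular":[0,0,0]},{"dp":[0,0,0],"angular":[0,0,0]},{"dp":[0,0,0],"angular":[0,0,0]},{"dp":[0,0,0],"angular":[0,0,0]},{"dp":[0,0,0],"angular":[0,0,0]}]' 0.3
python3 - <<'E'
from station import vision, sense
from h import *
s=sense();d=vision.snapshot("wrist"); b,r,w=masks(d)
t,p=wrist(s,d,r&roi(d,180,150,330,330)); print(len(p),np.percentile(t,[1,50,99],axis=0).round(4),np.percentile(p,[1,50,99],axis=0).round(4))
e=vision.snapshot("side"); cv2.imwrite("pics/m4.png",np.vstack([d["image"][100:384,60:460],cv2.resize(e["image"][130:240,170:320],(400,293))]))
E
```

```text
t: 10.85
tcp_pos: [0.5526, 0.0793, 0.2001]
tool_rot: [0.636, 0.772, -0.002, -0.001]
force: [-6.4, -2.0, 3.4]
finger_gap: 0.369
gripper_force: 32.5
t: 11.65
tcp_pos: [0.5627, 0.0256, 0.1398]
tool_rot: [0.635, 0.772, -0.003, 0.0]
force: [-6.4, -7.4, 1.2]
finger_gap: 0.371
gripper_force: 40.3
t: 12.25
tcp_pos: [0.5643, 0.0299, 0.1399]
tool_rot: [0.635, 0.772, 0.0, 0.0]
force: [1.1, -0.8, -0.1]
finger_gap: 0.698
gripper_force: 0.0
3258 [[-0.0106 -0.017  -0.0462]
 [ 0.0035 -0.0018 -0.0433]
 [ 0.0104  0.0136 -0.0316]] [[0.5466 0.0183 0.1714]
 [0.5623 0.033  0.1832]
 [0.5779 0.0416 0.1861]]
```

View pics/m4.png

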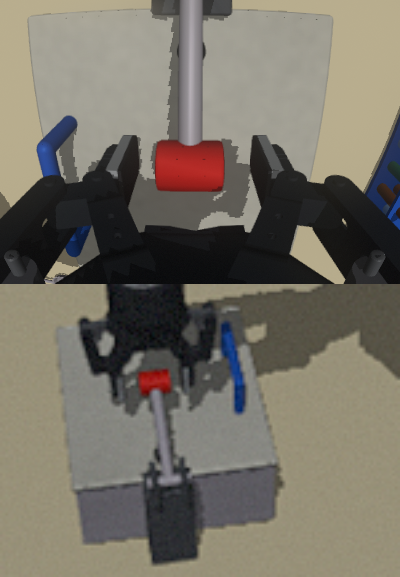

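Both views show the arm lying flat over the lid. The knob's top is at z 0.186 where 0.1856 is expected, so the clamp is fully down and the lid shut. Next I regrip and swing it back.

```bash
python3 -m crank '[{"dp":[0,0,0],"angular":[0,0,0]},{"dp":[0,0,0],"angular":[0,0,0]},{"dp":[0,0,0],"angular":[0,0,0]},{"dp":[0,0,0],"angular":[0,0,0]},{"dp":[0,0,0],"angular":[0,0,0]},{"dp":[0,0,0],"angular":[0,0,0]}]' 1 30
python3 -m crank '[{"dp":[-0.035,0.18,0.42],"angular":[0,0,0]},{"dp":[-0.045,0.23,0.39],"angular":[0,0,0]},{"dp":[-0.054,0.28,0.36],"angular":[0,0,0]},{"dp":[-0.062,0.32,0.32],"angular":[0,0,0]},{"dp":[-0.07,0.355,0.28],"angular":[0,0,0]},{"dp":[-0.075,0.39,0.23],"angular":[0,0,0]},{"dp":[-0.08,0.41,0.18],"angular":[0,0,0]},{"dp":[-0.084,0.43,0.13],"angular":[0,0,0]}]'
python3 -m crank '[{"dp":[-0.086,0.44,0.07],"angular":[0,0,0]},{"dp":[-0.087,0.45,0.015],"angular":[0,0,0]},{"dp":[-0.087,0.45,-0.04],"angular":[0,0,0]},{"dp":[-0.085,0.44,-0.1],"angular":[0,0,0]},{"dp":[-0.08,0.42,-0.15],"angular":[0,0,0]},{"dp":[-0.08,0.4,-0.2],"angular":[0,0,0]},{"dp":[-0.07,0.37,-0.26],"angular":[0,0,0]},{"dp":[-0.07,0.34,-0.3],"angular":[0,0,0]},{"dp":[0,0,0],"angular":[0,0,0]}]'
python3 -m crank '[{"dp":[0,0,0],"angular":[0,0,0]},{"dp":[0,0,0],"angular":[0,0,0]},{"dp":[0,0,0],"angular":[0,0,0]},{"dp":[0,0,0],"angular":[0,0,0]},{"dp":[0,0,0],"angular":[0,0,0]}]' 0.3
python3 - <<'E'
from station import vision, sense
from h import *
s=sense();d=vision.snapshot("wrist"); b,r,w=masks(d)
t,p=wrist(s,d,r&roi(d,180,150,330,330)); print(len(p),np.percentile(t,[1,50,99],axis=0).round(4),np.percentile(p,[1,50,99],axis=0).round(4))
E
```

```text
t: 12.95
tcp_pos: [0.5619, 0.0295, 0.1399]
tool_rot: [0.636, 0.772, -0.002, -0.002]
force: [-5.0, -1.5, 5.3]
finger_gap: 0.369
gripper_force: 30.8
t: 13.75
tcp_pos: [0.5471, 0.1083, 0.2093]
tool_rot: [0.635, 0.772, -0.002, -0.001]
force: [-4.8, -1.9, -9.6]
finger_gap: 0.366
gripper_force: 30.5
t: 14.65
tcp_pos: [0.5281, 0.2096, 0.1811]
tool_rot: [0.635, 0.773, 0.0, -0.001]
force: [-5.0, 0.6, 3.5]
finger_gap: 0.371
gripper_force: 33.6
t: 15.15
tcp_pos: [0.5302, 0.2068, 0.1804]
tool_rot: [0.636, 0.772, 0.0, 0.0]
force: [0.3, 0.2, 0.2]
finger_gap: 0.702
gripper_force: 0.0
3400 [[-0.0105 -0.0162 -0.0465]
 [ 0.0042 -0.0009 -0.0434]
 [ 0.0107  0.0143 -0.0287]] [[0.5132 0.1955 0.2092]
 [0.5286 0.2107 0.2239]
 [0.5444 0.2191 0.2269]]
```

```bash
python3 -m crank '[{"dp":[0,0,1],"angular":[0,0,0]},{"dp":[0,0,1],"angular":[0,0,0]},{"dp":[0,0,1],"angular":[0,0,0]},{"dp":[0,0,1],"angular":[0,0,0]},{"dp":[-0.17,-0.9,0],"angular":[0,0,0]},{"dp":[-0.17,-0.9,0],"angular":[0,0,0]},{"dp":[-0.17,-0.9,0],"angular":[0,0,0]},{"dp":[-0.17,-0.9,0],"angular":[0,0,0]},{"dp":[-0.17,-0.9,0],"angular":[0,0,0]},{"dp":[-0.17,-0.9,0],"angular":[0,0,0]},{"dp":[-0.17,-0.9,0],"angular":[0,0,0]},{"dp":[-0.17,-0.9,0],"angular":[0,0,0]},{"dp":[-0.17,-0.9,0],"angular":[0,0,0]},{"dp":[0,0,-0.9],"angular":[0,0,0]},{"dp":[0,0,-0.9],"angular":[0,0,0]},{"dp":[0,0,-0.9],"angular":[0,0,0]},{"dp":[0,0,0],"angular":[0,0,0]},{"dp":[0,0,0],"angular":[0,0,0]}]' 0.4
python3 - <<'E'
from station import vision, sense
from h import *
s=sense();d=vision.snapshot("wrist"); b,r,w=masks(d)
t,p=wrist(s,d,b); k=(p[:,2]>.14)&(p[:,2]<.17)&(np.hypot(*t[:,:2].T)<.08); t,p=t[k],p[k]
e=cv2.fitLine(t[:,:2].astype(np.float32),cv2.DIST_HUBER,0,.01,.01).ravel()
print(k.sum(),np.percentile(t,[1,50,99],axis=0).round(4),np.percentile(p,[1,50,99],axis=0).round(4),"line",e,s["tcp_pos"])
cv2.imwrite("pics/w5.png",d["image"])
E
```

```text
t: 17.0
tcp_pos: [0.4839, -0.0362, 0.2193]
tool_rot: [0.636, 0.772, -0.0, -0.0]
force: [0.2, -0.3, -0.4]
finger_gap: 0.593
gripper_force: 0.0
1521 [[-0.0507 -0.0054  0.0616]
 [ 0.0015 -0.0003  0.0636]
 [ 0.0455  0.005   0.0677]] [[ 0.4719 -0.086   0.1516]
 [ 0.4832 -0.0347  0.1557]
 [ 0.4962  0.0087  0.1577]] line [ 9.9998057e-01  6.2326435e-03  3.0949907e-04 -2.9364918e-04] [ 0.48385589 -0.03620302  0.21932818]
```

View pics/w5.png

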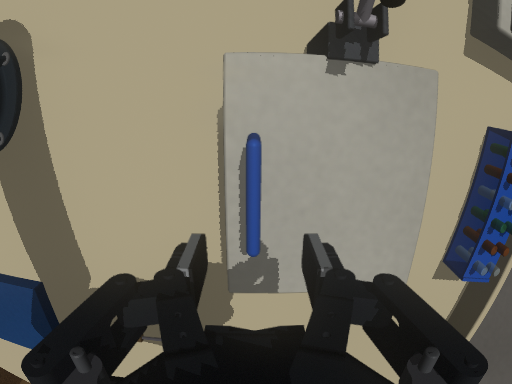

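The bar (254,195) is parallel to the pads and centred between them within 1 mm. I'll descend and grip.

```bash
python3 -m crank '[{"dp":[0,0,-0.8],"angular":[0,0,0]},{"dp":[0,0,-0.8],"angular":[0,0,0]},{"dp":[0,0,-0.7],"angular":[0,0,0]},{"dp":[0,0,-0.5],"angular":[0,0,0]},{"dp":[0,0,-0.4],"angular":[0,0,0]},{"dp":[0,0,0],"angular":[0,0,0]},{"dp":[0,0,0],"angular":[0,0,0]}]'
python3 -m crank '[{"dp":[0,0,0],"angular":[0,0,0]},{"dp":[0,0,0],"angular":[0,0,0]},{"dp":[0,0,0],"angular":[0,0,0]},{"dp":[0,0,0],"angular":[0,0,0]},{"dp":[0,0,0],"angular":[0,0,0]},{"dp":[0,0,0],"angular":[0,0,0]},{"dp":[0,0,0],"angular":[0,0,0]}]' 1 50
python3 - <<'E'
import numpy as np
c,s=np.cos(np.radians(11)),np.sin(np.radians(11))
a=np.radians(15.12+np.linspace(0,50,21)); x=-.1916*np.cos(a); z=.1916*np.sin(a)
print((np.c_[c*np.diff(x),s*np.diff(x),np.diff(z)]/.03).round(3))
E
```

```text
t: 17.75
tcp_pos: [0.485, -0.0364, 0.1243]
tool_rot: [0.635, 0.772, 0.0, 0.001]
force: [0.1, 1.1, -0.2]
finger_gap: 0.604
gripper_force: 0.0
t: 18.45
tcp_pos: [0.4829, -0.0364, 0.124]
tool_rot: [0.635, 0.772, -0.001, -0.0]
force: [-2.9, -0.9, 6.7]
finger_gap: 0.117
gripper_force: 48.8
[[0.077 0.015 0.267]
 [0.088 0.017 0.264]
 [0.1   0.019 0.259]
 [0.111 0.022 0.255]
 [0.121 0.024 0.25 ]
 [0.132 0.026 0.244]
 [0.142 0.028 0.238]
 [0.152 0.03  0.231]
 [0.162 0.032 0.224]
 [0.172 0.033 0.217]
 [0.181 0.035 0.209]
 [0.19  0.037 0.201]
 [0.198 0.038 0.192]
 [0.206 0.04  0.183]
 [0.214 0.042 0.174]
 [0.221 0.043 0.164]
 [0.228 0.044 0.154]
 [0.234 0.046 0.144]
 [0.24  0.047 0.134]
 [0.246 0.048 0.123]]
```

```bash
python3 -m crank '[{"dp":[0.077,0.015,0.267],"angular":[0,0,0]},{"dp":[0.088,0.017,0.264],"angular":[0,0,0]},{"dp":[0.1,0.019,0.26],"angular":[0,0,0]},{"dp":[0.11,0.022,0.255],"angular":[0,0,0]},{"dp":[0.12,0.024,0.25],"angular":[0,0,0]},{"dp":[0.13,0.026,0.244],"angular":[0,0,0]},{"dp":[0.14,0.028,0.238],"angular":[0,0,0]},{"dp":[0.15,0.03,0.23],"angular":[0,0,0]},{"dp":[0,0,0],"angular":[0,0,0]}]'
```

```text
t: 19.35
tcp_pos: [0.5094, -0.0313, 0.1844]
tool_rot: [0.635, 0.773, -0.002, -0.001]
force: [-5.7, -4.8, 0.8]
finger_gap: 0.114
gripper_force: 48.9
```

```bash
python3 -m crank '[{"dp":[0.16,0.032,0.225],"angular":[0,0,0]},{"dp":[0.17,0.033,0.217],"angular":[0,0,0]},{"dp":[0.18,0.035,0.21],"angular":[0,0,0]},{"dp":[0.19,0.037,0.2],"angular":[0,0,0]},{"dp":[0.2,0.038,0.192],"angular":[0,0,0]},{"dp":[0.205,0.04,0.183],"angular":[0,0,0]},{"dp":[0.215,0.042,0.174],"angular":[0,0,0]},{"dp":[0.22,0.043,0.164],"angular":[0,0,0]},{"dp":[0.23,0.044,0.154],"angular":[0,0,0]},{"dp":[0.235,0.046,0.144],"angular":[0,0,0]},{"dp":[0.24,0.047,0.134],"angular":[0,0,0]},{"dp":[0.245,0.048,0.123],"angular":[0,0,0]},{"dp":[0,0,0],"angular":[0,0,0]},{"dp":[0,0,0],"angular":[0,0,0]},{"dp":[0,0,0],"angular":[0,0,0]}]'
python3 - <<'E'
from station import vision, sense
from h import *
s=sense(); b0=np.array([.4847,-.0367]); c,q=np.cos(np.radians(11)),np.sin(np.radians(11))
H=b0+.185*np.array([c,q])
out=[]
for n in ("scene","side"):
    d=vision.snapshot(n); b,r,w=masks(d)
    p=world(d,b); k=(p[:,2]>.22)&(p[:,2]<.32)&(np.hypot(p[:,0]-s["tcp_pos"][0],p[:,1]-s["tcp_pos"][1])<.09); p=p[k]
    h=H@[c,q]; x=p[:,:2]@[c,q]-h; z=p[:,2]-.1005
    print(n,k.sum(),"bar rel hinge",np.median(x),np.median(z),"lid deg",np.degrees(np.arctan2(np.median(z),-np.median(x)))-15.1)
    l=world(d,w&(cv2.cvtColor(d["image"],cv2.COLOR_BGR2GRAY)>90)); X=l[:,:2]@[c,q]-h; Y=l[:,:2]@[-q,c]-H@[-q,c]; k=(X>-.2)&(X<0)&(abs(Y)<.125)&(l[:,2]>.13)&(l[:,2]<.3); 
    kk=k&(abs(np.degrees(np.arctan2(l[:,2]-.1005,-X))-50)<12)
    if kk.sum()>30: print(" plate",kk.sum(),np.degrees(np.arctan2(*np.abs(cv2.fitLine(np.c_[X[kk],l[kk,2]].astype(np.float32),cv2.DIST_HUBER,0,.01,.01).ravel()[1::-1]))))
    qn=world(d,r&roi(d,*((265,195,310,245) if n=="scene" else (220,190,255,220)))); print(" knob",len(qn),np.median(qn,0))
    out.append(d["image"][80:300,120:400])
print(s)
cv2.imwrite("pics/end.png",np.hstack(out))
E
```

```text
t: 20.85
tcp_pos: [0.5856, -0.0171, 0.251]
tool_rot: [0.635, 0.772, -0.001, 0.001]
force: [-6.8, -3.7, 13.2]
finger_gap: 0.113
gripper_force: 51.6
scene 83 bar rel hinge -0.08349274597906431 0.17773680738014155 lid deg 49.73797630286497
 plate 3422 50.102894
 knob 108 [0.53198044 0.20751264 0.22287718]
side 149 bar rel hinge -0.08534796789570043 0.1767706969038846 lid deg 49.12794127003887
 plate 2031 50.067894
 knob 130 [0.52783926 0.21384821 0.22242736]
{'t': 20.85, 'q': array([-0.21833243,  0.43457094,  1.49287127, -0.00278414,  1.21229975,
       -0.41135289]), 'qd': array([ 0.00012915,  0.00036096,  0.00138895,  0.00089456, -0.00285227,
        0.00044498]), 'tau': array([  2.19180912, -32.68096805, -17.33221114,   1.31818291,
        -1.83930505,  -0.03526021]), 'tcp_pos': array([ 0.58556261, -0.01705465,  0.25097195]), 'tool_rot': array([ 6.35302108e-01,  7.72262051e-01, -7.42761573e-04,  1.41599231e-03]), 'force': array([-6.77789362, -3.72002097, 13.24752693]), 'ft_torque': array([-0.61772022,  1.24381402, -0.06327255]), 'gripper_force': 51.58295452594757, 'finger_gap': 0.11318676668427467}
```

View pics/end.png

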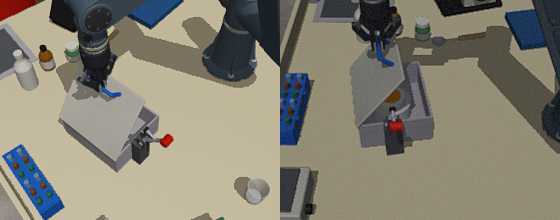

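Both views show the lid plate at 50.1 degrees, held by its bar, with the clamp back (knob at (168,141) in the left half) and the bystanders unmoved. I'm handing in.

```bash
python3 -m crank '[{"dp":[0,0,0],"angular":[0,0,0]},{"dp":[0,0,0],"angular":[0,0,0]},{"dp":[0,0,0],"angular":[0,0,0]},{"dp":[0,0,0],"angular":[0,0,0]}]'; python3 -c "
from station import order; print(order.sign_off())"
```

```text
t: 21.35
tcp_pos: [0.5855, -0.017, 0.2509]
tool_rot: [0.635, 0.772, -0.001, 0.001]
force: [-6.9, -3.7, 13.2]
finger_gap: 0.114
gripper_force: 51.6
the job is handed in; nothing more can be done
None
```

The clamp was pressed fully down and swung all the way back. The lid is now held still at 50 degrees in the gripper, and the job was handed in at 21.4 s; the sign-off returned no verdict.

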